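Pump up the plant mister

ROBOT

A 7-joint arm with a two-finger parallel gripper is mounted at the origin on the work surface. World frame = base frame: x ahead of the robot, y to its left, z up, the work surface at z = 0. Lengths are in mm, angles in rad, forces in N, time in s.
With the tool pointing down it reaches from about 400 to 850 mm from the base axis. Payload 4.4 kg.
Tool frame: the origin (TCP) lies on the centre line of the jaws, within the pads' length; the fingertips stand 8 mm ahead of it and the grasp point (between the pads) lies 11 mm behind it; z points along the fingers, y is the line along which they close (so a half turn about z gives the same grasp; the last joint's range is limited). The gripper opens to 94 mm and grips with 3 to 60 N. Pads are 16 mm wide; open, the fingers measure 119 mm over their backs; the gripper's body (75 mm by 177 mm) begins 78 mm behind the grasp point.
Start: joints at [-1.4, 0.628, 0.038, 1.517, -0.027, 0.996, -0.02], TCP at [152.458, 631.882, 175.078] pointing down, gripper open.
Joint ranges: [-3.06, 3.06], [-0.37, 2.12], [-1.25, 1.32], [0.18, 2.47], [-1.1, 4.24], [0.23, 1.98], [-2.94, 2.94]. Speed limits (rad/s): [2.57, 2.57, 3.14, 3.14, 3.14, 3.14, 3.14].

INTERFACE

Orientations are given as [roll, pitch, yaw] about the fixed x, y, z axes, in that order (R = Rz(yaw) Ry(pitch) Rx(roll)).
In Python, from bench import get_obs, capture, ticket gives the robot as it stands.
- The arm moves only by the tool jog_arm, never from a script. Its argument "deltas" is a list of rows, each an object with "slide": the shift along the world's x, y, z in units of 2 cm (1.0 is 2 cm), a list of three; "rotation": the turn, a rotation vector about the world's x, y, z in units of 4 degrees (1.0 is 4 degrees), a list of three; "gripper": the closure, from 0 (fully open) to 1 (shut). In form: [{"slide": [x, y, z], "rotation": [rx, ry, rz], "gripper": gripper}, ...]. A call has 1 to 12 rows; each row shifts and turns the commanded pose from where the row before left it; what a row does not reach is not made up. A row lasts 1/12 s, in which the tool goes at most 41.7 mm and 7.16 degrees, less where a joint would pass 70% of its speed; a pose out of reach is approached as far as the arm can. A call with a number of a shift or a turn outside -1 to 1 is refused whole. A call with a gripper value outside its range is refused whole. The fingers move at their own pace and stop on an object; "force" is the grip in N (left out, the last holds). Time passes only in rows, so rows that do not move let the fingers close. It gives the time, the measured TCP pose, the force, the opening and the grip force at its end, in the units of the state.
- get_obs(): the state, without advancing time (a new reading comes with each control period).
- capture(name): name is "side" or "top"; returns a dict with "frame" (480x640x3 uint8, blue, green, red), "vfov" (degrees; the focal length in pixels is half the picture's height over the tangent of half this angle, whatever the lens; pixels are square), "cx", "cy" (the principal point, pixels), "k1" (the pictures are not rectified: a ray, as slopes to the right and down, at radius r is drawn at 1 + k1 r^2 times it, then the intrinsics apply), "R" (3x3) and "t" (3): a world point X has camera coordinates R X + t. Camera axes: x right, y down, z forward; pixel columns grow to the right and rows downward; lengths in mm; the calibration is good to about 2 mm. A picture is of the moment at which its call begins. There is no depth.
- ticket.finish_job(): hands the job in; it is judged then, once.
The state is a dict: "clock": time; "joint_pos": joint angles; "dq": joint speeds; "tau": joint torques, N m; "eef_pos": TCP position; "tool_rot": TCP orientation; "ft_force": force on the tool from outside, world axes, zero at the start; "ft_torque": the same for the moment, N m; "opening": finger opening in mm; "gripper_force": force on a finger pad.
Only numpy, scipy, OpenCV 4.12 (cv2) and the standard library are available. Lean on these libraries where they do the work, as an engineer would, in place of code of your own. Each camera call takes 0.05 s, during which the arm holds its last target. There are 200 camera calls.

TASK

Pump up the plant mister that is used to keep the wreath's ivy fresh: with a fingertip, press its round plunger knob all the way down and let it spring all the way back up, again and again, until the small indicator pin on its shoulder stands fully out. Only press: leave the mister standing where it is, do not lift it, and do not touch the pin. Leave the glue dispenser's pump and the other things on the table alone, and end with the knob let go.

Things in the scene. Friction and masses are not known exactly. Their poses are not given: they have to be found in the camera images.
- mister: Plant mister, loose, upright, about 1 kg. White round bottle 104 mm wide, 145 mm tall; grey collar 64 mm wide up to 165 mm; a round plunger knob above. Nozzle towards its own -x, to 84 mm from the axis, 155 mm high. On the +x side, 45 mm from the axis, a grey upright turret 22 mm wide, top at 153 mm, with the indicator pin in it. Origin: centre of the underside; z up.
- plunger (a joint): How far the plunger knob is pressed: 0 = up, 0.025 m = fully down against its stop. It moves straight down. A spring pushes it back up by itself: about 4 N at the top, 11 N near the bottom. Each full down stroke drives the pin out about 3 mm; nothing happens on the way up.
- knob_top (a point): Middle of the top of the plunger knob, a grey round knob 50 mm across (flat top about 36 mm across) and 18 mm thick on a 14 mm rod on the mister's axis. The top is 230 mm above the table when up, 205 mm when fully down. The point moves with the knob.
- pin (a joint): How far the indicator pin stands out of its turret: 0 = flush, 0.018 m = fully out against its stop. It starts flush (0), stays where pumping has brought it, and pumping on when it is fully out does no harm.
- pin_top (a point): Middle of the top of the indicator pin, 1 mm above the pin's flush mark: 154 mm above the table when the pin is flush, 172 mm when fully out.
- pin_cap: The visible indicator pin, plain steel, 11 mm in diameter, 45 mm from the mister's axis. Its origin is 1 mm below its top. Not to be touched.
- glue: Bystander: glue dispenser standing loose, a square white bottle 75 x 75 x 120 mm with a grey collar and a small flat-spouted pump head on top (60 x 18 mm, top 179 mm above the table). It has no indicator pin. The mister and this may stand in each other's place. Origin: centre of the underside.
- glue_pump (a joint): How far the glue dispenser's pump head is pressed: 0 = up, 0.012 m = down. Must be left alone.
- acorn_tub: Bystander: clear plastic tub of acorns, 120 x 170 x 60 mm. Origin: centre of the underside.
- mug: Bystander: olive stoneware mug, 80 mm wide, 90 mm tall. Origin: centre of the underside.
- tin: Bystander: open green tin, 130 x 110 x 70 mm. Origin: centre of the underside.
- tape: Bystander: roll of tape lying flat, 76 mm across, 24 mm tall. Origin: centre of the underside.
- wreath: Bystander: willow wreath with ivy lying flat, about 200 mm across and 30 mm tall. Origin: middle, at table height.
- scissors: Bystander: scissors lying flat, about 185 mm long, 12 mm tall. Origin: at the pivot, at table height.
- twine: Bystander: wooden spool of twine standing up, 60 mm wide, 72 mm tall. Origin: centre of the underside.
Things that resemble listed ones, but are neither listed nor needed, are in the scene too. Leave any yellow look-alike of the mister alone.

How it is judged (in metres and radians):
On the way, in this order (a step that is already met when the one before it is completed fails the run):
1. the plunger knob is pressed all the way down (at least 20 of its 25 mm) (value of joint plunger above 0.02 m), for 0.02 s.
2. the knob has sprung back up (within 4 mm of its top) (value of joint plunger below 0.004 m), for 0.02 s.
3. the knob is pressed all the way down again (value of joint plunger above 0.02 m), for 0.02 s.
4. the indicator pin stands fully out (at least 16.5 of its 18 mm) (value of joint pin above 0.0165 m), for 0.2 s.
At the end, for the whole second after the job is handed in: The indicator pin is at least 16.5 mm out of its turret (of 18 mm), the plunger knob is back up (within 4 mm), and the mister stands still and upright (within 0.1 rad) on the table, within 40 mm of where it started (value of joint pin above 0.0165 m and value of joint plunger below 0.004 m and angle between mister's own z axis and vertical below 0.1 rad and distance of mister from where it was at the start of the episode below 0.04 m and linear speed of mister below 0.02 m/s and height (world z) of mister below 0.008 m); the robot touches nothing.
It fails at once if the mister is lifted (more than 10 mm), tipped (more than 0.2 rad) or shoved away (more than 50 mm) (height (world z) of mister above 0.01 m or angle between mister's own z axis and vertical above 0.2 rad or distance of mister from where it was at the start of the episode above 0.05 m).
It fails at once if the fingers or the arm touch the indicator pin (more than 1 N) (contact force between any of the fingers, the arm and pin_cap above 1 N).
It fails at once if the glue dispenser's pump is pressed (more than 4 mm) (value of joint glue_pump above 0.004 m).
It fails at once if a bystander is moved (more than 30 mm) (distance of any of glue, acorn_tub, mug, tin, tape, wreath, scissors, twine from where it was at the start of the episode above 0.03 m).
It also fails if it takes over 48 s, if anything falls off the work surface, if the arm or the gripper's body presses on something with over 40 N, if the wrist force passes 120 N, or if a joint passes its speed limit or range.

## Working session

There is one attempt and no reset: what is moved stays moved. The work goes in short steps, Python scripts to look and compute and a tool call to move; the robot and the scene stay as the last step left them, time stands still between calls to the robot, and variables do not carry over. Pictures are saved under pics/ and viewed, at most 10 in all, crops included, and the job is handed in when it is done.

Besides the shell and the picture viewer there is one more tool, called after "Request:" as name([rows], argument=value, ...), one row to a line, values as JSON. jog_arm: Moves the arm, as the interface text tells. Its arguments: {"type":"object","properties":{"deltas":{"type":"array","items":{"type":"object","properties":{"slide":{"type":"array","items":{"type":"number","minimum":-1,"maximum":1}},"rotation":{"type":"array","items":{"type":"number","minimum":-1,"maximum":1}},"gripper":{"type":"number"}}}},"force":{"type":"number"}},"required":["deltas"]}

```bash
mkdir -p pics
cat > h.py <<'E'
import numpy as np,cv2
from bench import get_obs,capture,ticket
def K(c):
    f=240/np.tan(np.radians(c["vfov"])/2); return np.array([[f,0,c["cx"]],[0,f,c["cy"]],[0,0,1.]])
def ray(c,u,v):
    K_=K(c); d=np.array([(u-K_[0,2])/K_[0,0],(v-K_[1,2])/K_[1,1]]); s=d.copy()
    for _ in range(30): s=d/(1+c["k1"]*(s@s))
    R=np.array(c["R"]);t=np.array(c["t"]); return -R.T@t, R.T@np.array([s[0],s[1],1])
def onz(c,u,v,z):
    o,d=ray(c,u,v); return o+d*(z-o[2])/d[2]
def proj(c,X):
    p=np.array(c["R"])@np.array(X,float)+np.array(c["t"]); s=p[:2]/p[2]; s=s*(1+c["k1"]*(s@s)); K_=K(c)
    return K_[0,0]*s[0]+K_[0,2],K_[1,1]*s[1]+K_[1,2]
E
python3 - <<'E'
from h import *
for n in("side","top"):
    c=capture(n); cv2.imwrite(f"pics/{n}0.png",c["frame"]); print(n,ray(c,320,240),c["k1"],c["vfov"])
o=get_obs();print(o["eef_pos"],o["tool_rot"],o["opening"],o["clock"])
E
```

```text
side (array([ 318.30311402, -896.50037613,  844.34238421]), array([ 0.16233205,  0.78072569, -0.60350483])) -0.0503199314445635 50.303563246307036
top (array([ 391.46907254,   16.08407726, 1262.08118782]), array([ 0.06129582, -0.04129316, -0.99745058])) -0.10490241763490044 56.147087535028525
[152.28907702 631.25538179 174.25823307] [-3.13991253e+00 -1.05583851e-05  2.90483986e+00] 94.18668966080354 0.1
```

View pics/top0.png

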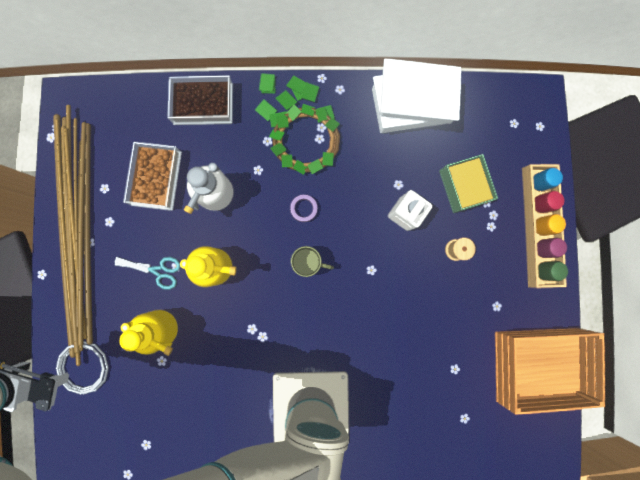

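View pics/side0.png

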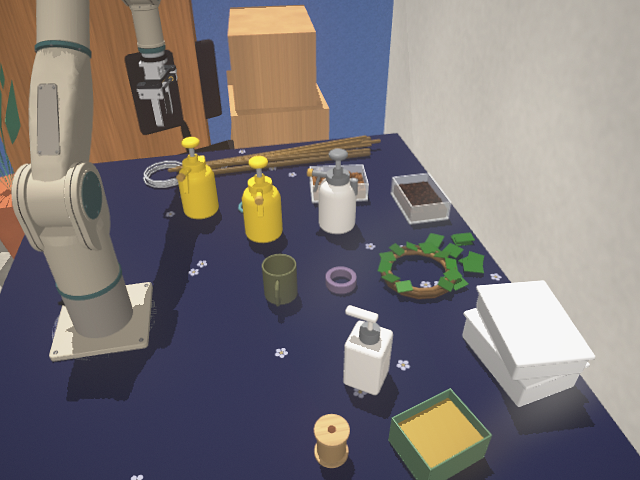

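The top view shows the white mister, with its grey knob near (200,176) and nozzle near (190,209). In the side view its knob is near (338,155). The two yellow look-alikes stand closer to the robot. Next I'll measure the knob.

Run:
```python
from h import *
a=capture("top");b=capture("side")
def crop(c,x,y,w,h,s): return cv2.resize(c["frame"][y:y+h,x:x+w],None,fx=s,fy=s,interpolation=cv2.INTER_CUBIC)
cv2.imwrite("pics/c.png",np.hstack([crop(a,170,150,75,75,5),crop(b,300,140,75,75,5)]))
for c,u,v in((a,200,176),):
    print(onz(c,u,v,230))
print(onz(b,338,155,230))
# rough others
for n,u,v,z in(("yel1",192,267,230),("yel2",130,340,230)): print(n,onz(a,u,v,z))
```

```text
[607.82054375 250.28562618 230.        ]
[602.6202709  241.16765683 230.        ]
yel1 [396.85881    267.60133559 230.        ]
yel2 [231.11687749 412.19971383 230.        ]
```

View pics/c.png

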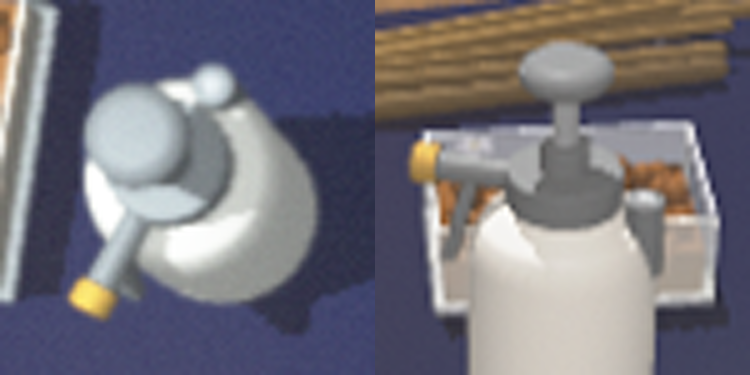

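Run:
```python
from h import *
a=capture("top");b=capture("side")
def tri(p,q):
    o1,d1=ray(a,*p);o2,d2=ray(b,*q)
    s=np.linalg.lstsq(np.c_[d1,-d2],o2-o1,rcond=None)[0]; x,y=o1+s[0]*d1,o2+s[1]*d2
    return (x+y)/2,np.linalg.norm(x-y)
print("knob",tri((197.4,177),(338.2,154.4)))
print(onz(a,197.4,177,221),onz(b,338.2,154.4,221))
print("turret",onz(a,213,166.2,154), tri((213,166.2),(300+268/5+.6,140+198/5)))
print("nozzle",onz(a,188.5,209.5,155))
# bottle circle
for n in(a,):
  print("bottle right edge",onz(a,233.5,190,100))
```

```text
knob (array([607.2265088 , 258.0786413 , 222.54129959]), np.float64(0.24145911646101215))
[607.42448223 258.45143119 221.        ] [608.06990304 260.95921467 221.        ]
turret [648.16137524 235.06856673 154.        ] (array([647.1576483 , 234.80755882, 155.70469261]), np.float64(1.2031452418522781))
nozzle [539.6365966  295.30800655 155.        ]
bottle right edge [596.57142688 191.57233053 100.        ]
```

Request:
jog_arm([
  {"slide": [0,0,1],"rotation": [0,0,0],"gripper": 1},
  {"slide": [0,0,1],"rotation": [0,0,0],"gripper": 1},
  {"slide": [0,0,1],"rotation": [0,0,0],"gripper": 1},
  {"slide": [0,0,1],"rotation": [0,0,0],"gripper": 1},
  {"slide": [0,0,1],"rotation": [0,0,0],"gripper": 1},
  {"slide": [0,0,1],"rotation": [0,0,0],"gripper": 1},
  {"slide": [1,-0.8,0],"rotation": [0,0,0],"gripper": 1},
  {"slide": [1,-0.8,0],"rotation": [0,0,0],"gripper": 1},
  {"slide": [1,-0.8,0],"rotation": [0,0,0],"gripper": 1},
  {"slide": [1,-0.8,0],"rotation": [0,0,0],"gripper": 1},
  {"slide": [1,-0.8,0],"rotation": [0,0,0],"gripper": 1},
  {"slide": [1,-0.8,0],"rotation": [0,0,0],"gripper": 1},
], force=10)

```text
clock: 1.3
eef_pos: [273.3, 534.9, 295.1]
tool_rot: [-3.142, -0.0, 2.905]
ft_force: [-0.1, -0.2, -0.0]
opening: 17.3
gripper_force: 0.0
```

Request:
jog_arm([
  {"slide": [1,-0.8,0],"rotation": [0,0,0],"gripper": 1},
  {"slide": [1,-0.8,0],"rotation": [0,0,0],"gripper": 1},
  {"slide": [1,-0.8,0],"rotation": [0,0,0],"gripper": 1},
  {"slide": [1,-0.8,0],"rotation": [0,0,0],"gripper": 1},
  {"slide": [1,-0.8,0],"rotation": [0,0,0],"gripper": 1},
  {"slide": [1,-0.8,0],"rotation": [0,0,0],"gripper": 1},
  {"slide": [1,-0.8,0],"rotation": [0,0,0],"gripper": 1},
  {"slide": [1,-0.8,0],"rotation": [0,0,0],"gripper": 1},
  {"slide": [1,-0.8,0],"rotation": [0,0,0],"gripper": 1},
  {"slide": [1,-0.8,0],"rotation": [0,0,0],"gripper": 1},
  {"slide": [0,0,0],"rotation": [0,0,0],"gripper": 1},
  {"slide": [0,0,0],"rotation": [0,0,0],"gripper": 1},
])

```text
clock: 2.3
eef_pos: [473.6, 374.5, 294.9]
tool_rot: [-3.141, 0.0, 2.901]
ft_force: [-1.1, -0.2, 0.2]
opening: 0.7
gripper_force: 0.0
```

Request:
jog_arm([
  {"slide": [0.95,-0.83,0],"rotation": [0,0,0],"gripper": 1},
  {"slide": [0.95,-0.83,0],"rotation": [0,0,0],"gripper": 1},
  {"slide": [0.95,-0.83,0],"rotation": [0,0,0],"gripper": 1},
  {"slide": [0.95,-0.83,0],"rotation": [0,0,0],"gripper": 1},
  {"slide": [0.95,-0.83,0],"rotation": [0,0,0],"gripper": 1},
  {"slide": [0.95,-0.83,0],"rotation": [0,0,0],"gripper": 1},
  {"slide": [0.95,-0.83,0],"rotation": [0,0,0],"gripper": 1},
  {"slide": [0,0,-1],"rotation": [0,0,0],"gripper": 1},
  {"slide": [0,0,-1],"rotation": [0,0,0],"gripper": 1},
  {"slide": [0,0,0],"rotation": [0,0,0],"gripper": 1},
  {"slide": [0,0,0],"rotation": [0,0,0],"gripper": 1},
])

```text
clock: 3.22
eef_pos: [603.8, 261.2, 254.3]
tool_rot: [-3.141, -0.003, 2.907]
ft_force: [-0.1, -0.5, 0.3]
opening: 0.6
gripper_force: 0.0
```

Run:
```python
from h import *
a=capture("top");b=capture("side")
def crop(c,x,y,w,h,s): return cv2.resize(c["frame"][y:y+h,x:x+w],None,fx=s,fy=s,interpolation=cv2.INTER_CUBIC)
cv2.imwrite("pics/d.png",np.hstack([crop(a,160,130,100,100,4),crop(b,290,110,100,100,4)]))
p=get_obs()["eef_pos"];print(p, proj(b,p+[0,0,-8]),proj(b,[607.5,258.5,230]))
```

```text
[605.41567599 261.23370384 256.28514381] (np.float64(337.36170940165164), np.float64(144.94201500525986)) (np.float64(338.2709503761012), np.float64(151.74015585391217))
```

View pics/d.png

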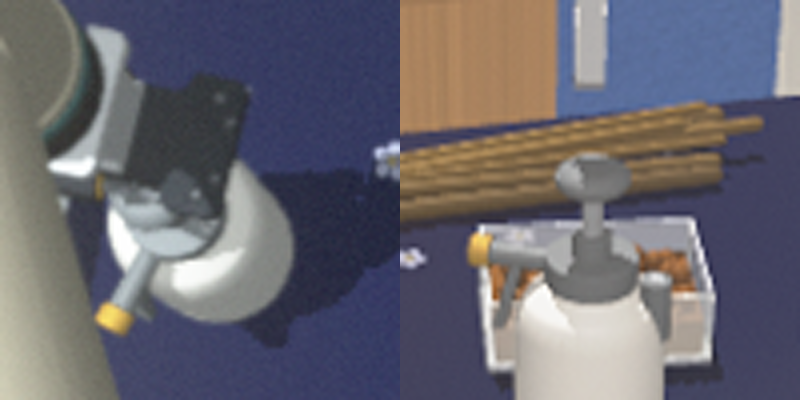

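The side view shows the fingertip ending near (337.5,132.5), but I predicted row 145. I'll look closer before pressing.

Run:
```python
from h import *
a=capture("top");b=capture("side")
def crop(c,x,y,w,h,s): return cv2.resize(c["frame"][y:y+h,x:x+w],None,fx=s,fy=s,interpolation=cv2.INTER_CUBIC)
cv2.imwrite("pics/e.png",np.hstack([crop(a,170,140,66,80,6),crop(b,305,80,66,80,6)]))
o=get_obs();p=o["eef_pos"];print(p,o["tool_rot"],o["joint_pos"])
for z in(-8,0,50,89): print(z,proj(a,p+[0,0,z]),proj(b,p+[0,0,z]))
```

```text
[605.85428921 260.77967818 256.61788463] [3.13982304e+00 1.73525528e-03 2.90589005e+00] [-0.52424736  0.57712359  0.13262249  1.38277936 -0.07836361  1.18433139
  0.95159486]
-8 (np.float64(193.62108094219204), np.float64(175.2750168914916)) (np.float64(337.5712790515172), np.float64(144.886415528015))
0 (np.float64(192.78633252334453), np.float64(174.55613156859226)) (np.float64(337.62539735704837), np.float64(142.05318081572818))
50 (np.float64(187.2665202204874), np.float64(169.80085878977258)) (np.float64(337.97089248591163), np.float64(123.88483223756971))
89 (np.float64(182.56286082323476), np.float64(165.74646665220814)) (np.float64(338.24928688014165), np.float64(109.14126277600519))
```

View pics/e.png

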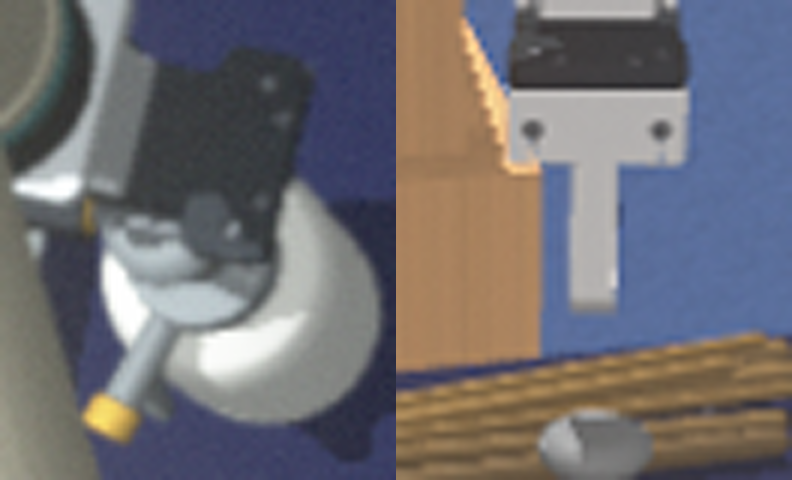

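The side view puts the fingertip near (338,131), about 14 px above prediction. I'll check that against the starting picture and the gripper body's end in the top view.

Run:
```python
from h import *
from scipy.spatial.transform import Rotation as Rn
a=capture("top");b=capture("side")
p0=np.array([152.3,631.3,174.5]);R0=Rn.from_euler('xyz',[np.pi,0,2.905]).as_matrix()
for s in(-1,1): print("start tip",proj(b,p0+R0@[0,s*53,8]),proj(a,p0+R0@[0,s*53,8]))
p=get_obs()["eef_pos"]
for s in(-1,1):
  for e in(-1,1): print("body corner",s,e,proj(a,p+R0@[e*37.5,s*88.5,-89]),proj(b,p+R0@[e*37.5,s*88.5,-89]))
cv2.imwrite("pics/f.png",np.hstack([cv2.resize(cv2.imread("pics/side0.png")[20:150,110:230],None,fx=3,fy=3),cv2.resize(b["frame"][20:150,280:400],None,fx=3,fy=3)]))
```

```text
start tip (np.float64(162.73593541183106), np.float64(138.21030856941545)) (np.float64(74.0441808447118), np.float64(372.76219374249126))
start tip (np.float64(171.93677197499036), np.float64(123.52219006036513)) (np.float64(34.936777280787624), np.float64(361.85409717977313))
body corner -1 -1 (np.float64(228.32717887625444), np.float64(157.61698053675033)) (np.float64(354.45646855362145), np.float64(124.62404222622976))
body corner -1 1 (np.float64(219.65653571171077), np.float64(192.4515382188535)) (np.float64(322.0636266849585), np.float64(124.33375953748877))
body corner 1 -1 (np.float64(146.9797095931941), np.float64(139.82791591785738)) (np.float64(352.73474255006363), np.float64(95.98057674803005))
body corner 1 1 (np.float64(137.77729858556748), np.float64(174.1374083198379)) (np.float64(323.84740814768213), np.float64(95.7706092489301))
```

View pics/f.png

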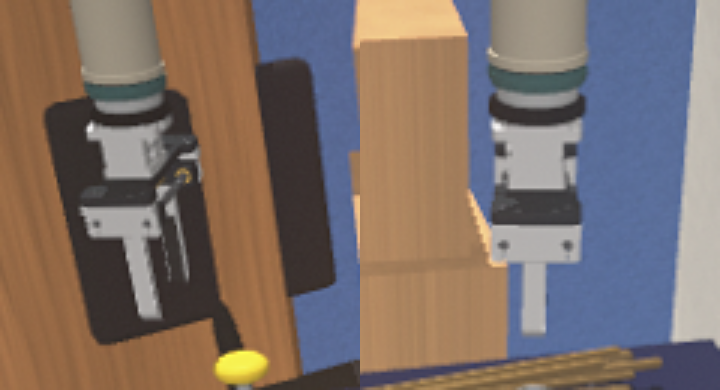

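Run:
```python
from h import *
from scipy.spatial.transform import Rotation as Rn
a=capture("top");b=capture("side")
t=cv2.imread("pics/top0.png")
cv2.imwrite("pics/g.png",cv2.resize(t[335:425,0:120],None,fx=6,fy=6,interpolation=cv2.INTER_CUBIC))
print("base",proj(a,[0,0,0]),proj(b,[0,0,0]))
R0=Rn.from_euler('xyz',[np.pi,0,2.905]).as_matrix();p0=np.array([152.3,631.3,174.5])
for s in(-1,1):
  for e in(-1,1): print("body",s,e,proj(a,p0+R0@[e*37.5,s*88.5,-89]))
```

```text
base (np.float64(309.666124623945), np.float64(408.70266411119485)) (np.float64(104.93171776665142), np.float64(320.2656969022112))
body -1 -1 (np.float64(71.21722399549586), np.float64(370.09875990664005))
body -1 1 (np.float64(64.49589474057322), np.float64(402.2436829758476))
body 1 -1 (np.float64(1.0233573585052795), np.float64(350.08536236836176))
body 1 1 (np.float64(-5.1947639848544895), np.float64(381.5013773934937))
```

View pics/g.png

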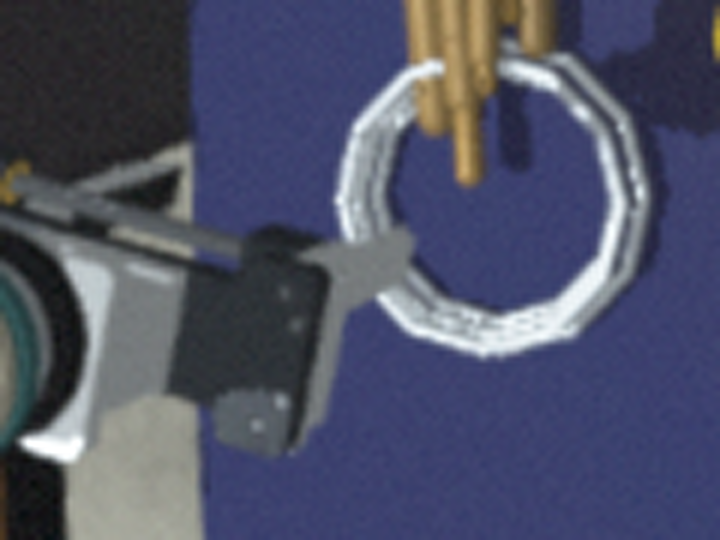

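Top view at start: the right fingertip is near (67.5,376.7) and the base agrees with the calibration. Next I'll triangulate that tip.

Run:
```python
from h import *
from scipy.spatial.transform import Rotation as Rn
a=capture("top");b=capture("side")
o1,d1=ray(a,67.5,376.7);o2,d2=ray(b,160,126)
s=np.linalg.lstsq(np.c_[d1,-d2],o2-o1,rcond=None)[0]; x,y=o1+s[0]*d1,o2+s[1]*d2
R0=Rn.from_euler('xyz',[np.pi,0,2.905]).as_matrix();p0=np.array([152.3,631.3,174.5])
print((x+y)/2,np.linalg.norm(x-y),p0+R0@[0,-53,8])
q=get_obs()["eef_pos"]
for dz in(25,30,35,40): print(dz,proj(b,q+[0,0,dz-8]))
```

```text
[139.74801903 574.63635757 208.70007078] 0.3181807275421095 [139.8772469 579.7764597 166.5      ]
25 (np.float64(337.71264917903426), np.float64(136.55881425743024))
30 (np.float64(337.74700749665874), np.float64(134.75203365053088))
35 (np.float64(337.78149161376075), np.float64(132.93723978239527))
40 (np.float64(337.8161020305271), np.float64(131.114386451582))
```

The visible fingertip sits about 40 mm higher than eef_pos implies, while x and y agree. So I'll descend on force feedback and let contact set the zero.

Request:
jog_arm([
  {"slide": [0.1,-0.1,-0.4],"rotation": [0,0,0],"gripper": 1},
  {"slide": [0,0,-0.4],"rotation": [0,0,0],"gripper": 1},
  {"slide": [0,0,-0.4],"rotation": [0,0,0],"gripper": 1},
  {"slide": [0,0,0],"rotation": [0,0,0],"gripper": 1},
  {"slide": [0,0,0],"rotation": [0,0,0],"gripper": 1},
])

```text
clock: 4.13
eef_pos: [606.8, 257.4, 229.9]
tool_rot: [-3.14, -0.002, 2.905]
ft_force: [-0.5, 0.0, 0.2]
opening: 0.4
gripper_force: 0.0
```

Request:
jog_arm([
  {"slide": [0,0,-0.4],"rotation": [0,0,0],"gripper": 1},
  {"slide": [0,0,-0.4],"rotation": [0,0,0],"gripper": 1},
  {"slide": [0,0,-0.4],"rotation": [0,0,0],"gripper": 1},
  {"slide": [0,0,0],"rotation": [0,0,0],"gripper": 1},
  {"slide": [0,0,0],"rotation": [0,0,0],"gripper": 1},
])

```text
clock: 4.55
eef_pos: [607.0, 257.5, 206.2]
tool_rot: [-3.141, -0.001, 2.905]
ft_force: [-0.4, 0.2, 0.8]
opening: 0.5
gripper_force: 0.0
```

Request:
jog_arm([
  {"slide": [0,0,-0.3],"rotation": [0,0,0],"gripper": 1},
  {"slide": [0,0,0],"rotation": [0,0,0],"gripper": 1},
  {"slide": [0,0,0],"rotation": [0,0,0],"gripper": 1},
])

```text
clock: 4.8
eef_pos: [607.3, 257.6, 200.9]
tool_rot: [-3.141, -0.0, 2.905]
ft_force: [-0.1, -0.8, -0.9]
opening: 0.5
gripper_force: 0.0
```

Request:
jog_arm([
  {"slide": [0,0,-0.3],"rotation": [0,0,0],"gripper": 1},
  {"slide": [0,0,0],"rotation": [0,0,0],"gripper": 1},
  {"slide": [0,0,0],"rotation": [0,0,0],"gripper": 1},
])

```text
clock: 5.05
eef_pos: [608.0, 257.9, 195.8]
tool_rot: [3.141, 0.001, 2.905]
ft_force: [0.6, -1.0, 4.3]
opening: 0.1
gripper_force: 2.3
```

Contact came at z≈197, as the pictures predicted. Now I'll press to the stop.

Request:
jog_arm([
  {"slide": [0,0,-0.4],"rotation": [0,0,0],"gripper": 1},
  {"slide": [0,0,-0.4],"rotation": [0,0,0],"gripper": 1},
  {"slide": [0,0,0],"rotation": [0,0,0],"gripper": 1},
  {"slide": [0,0,0],"rotation": [0,0,0],"gripper": 1},
])

```text
clock: 5.38
eef_pos: [608.1, 257.9, 180.2]
tool_rot: [3.141, 0.001, 2.905]
ft_force: [-1.8, -0.2, 8.1]
opening: 0.8
gripper_force: 4.0
```

Request:
jog_arm([
  {"slide": [0,0,-0.3],"rotation": [0,0,0],"gripper": 1},
  {"slide": [0,0,0],"rotation": [0,0,0],"gripper": 1},
  {"slide": [0,0,0],"rotation": [0,0,0],"gripper": 1},
])

```text
clock: 5.63
eef_pos: [608.1, 258.0, 175.1]
tool_rot: [3.14, 0.002, 2.905]
ft_force: [-1.1, 0.4, 10.2]
opening: 0.6
gripper_force: 5.0
```

Request:
jog_arm([
  {"slide": [0,0,-0.15],"rotation": [0,0,0],"gripper": 1},
  {"slide": [0,0,0],"rotation": [0,0,0],"gripper": 1},
  {"slide": [0,0,0],"rotation": [0,0,0],"gripper": 1},
])

```text
clock: 5.88
eef_pos: [608.5, 258.1, 174.8]
tool_rot: [3.139, 0.003, 2.905]
ft_force: [-6.0, -1.5, 23.1]
opening: 0.3
gripper_force: 11.5
```

The stop is at z≈174, so one stroke is done. Now repeated cycles.

Request:
jog_arm([
  {"slide": [0,0,0.6],"gripper": 1},
  {"slide": [0,0,0.6],"gripper": 1},
  {"slide": [0,0,0.6],"gripper": 1},
  {"slide": [0,0,0],"gripper": 1},
  {"slide": [0,0,0],"gripper": 1},
  {"slide": [0,0,-0.6],"gripper": 1},
  {"slide": [0,0,-0.6],"gripper": 1},
  {"slide": [0,0,-0.6],"gripper": 1},
  {"slide": [0,0,0],"gripper": 1},
  {"slide": [0,0,0],"gripper": 1},
  {"slide": [0,0,0],"gripper": 1},
])

```text
invalid input
```

Request:
jog_arm([
  {"slide": [0,0,0.6],"gripper": 1},
  {"slide": [0,0,0.6],"gripper": 1},
  {"slide": [0,0,0.6],"gripper": 1},
  {"slide": [0,0,0],"gripper": 1},
  {"slide": [0,0,0],"gripper": 1},
])

```text
invalid input
```

Run:
```python
from h import *
b=capture("side")
cv2.imwrite("pics/p2.png",cv2.resize(b["frame"][120:220,290:390],None,fx=6,fy=6,interpolation=cv2.INTER_CUBIC))
```

```text
(no output)
```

View pics/p2.png

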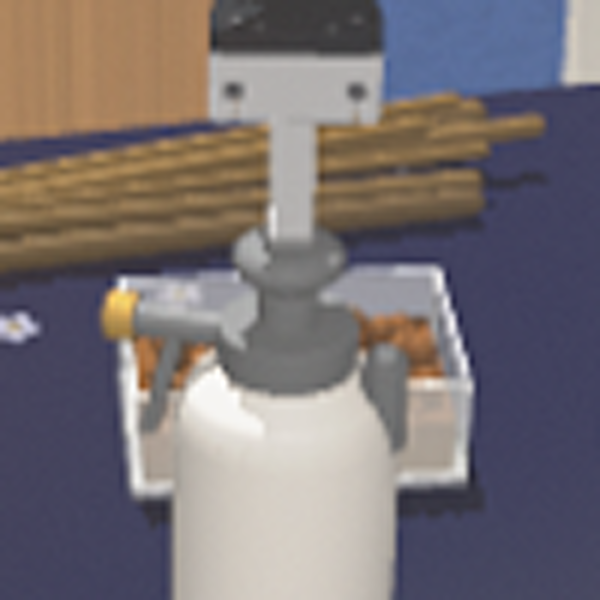

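The moves were refused because rotation is required in every row. The picture shows the fingertip centred on the knob at (338,160), the knob fully down and the mister unmoved.

Request:
jog_arm([
  {"slide": [0,0,0.6],"rotation": [0,0,0],"gripper": 1},
  {"slide": [0,0,0.6],"rotation": [0,0,0],"gripper": 1},
  {"slide": [0,0,0.6],"rotation": [0,0,0],"gripper": 1},
  {"slide": [0,0,0],"rotation": [0,0,0],"gripper": 1},
  {"slide": [0,0,0],"rotation": [0,0,0],"gripper": 1},
])

```text
clock: 6.35
eef_pos: [607.5, 257.7, 206.1]
tool_rot: [3.141, 0.0, 2.905]
ft_force: [-0.0, -0.6, 0.4]
opening: 0.5
gripper_force: 0.0
```

Request:
jog_arm([
  {"slide": [0,0,-0.6],"rotation": [0,0,0],"gripper": 1},
  {"slide": [0,0,-0.6],"rotation": [0,0,0],"gripper": 1},
  {"slide": [0,0,-0.6],"rotation": [0,0,0],"gripper": 1},
  {"slide": [0,0,0],"rotation": [0,0,0],"gripper": 1},
  {"slide": [0,0,0],"rotation": [0,0,0],"gripper": 1},
])

```text
clock: 6.77
eef_pos: [608.9, 258.2, 174.7]
tool_rot: [3.138, 0.004, 2.905]
ft_force: [-5.7, -3.1, 28.6]
opening: 0.5
gripper_force: 13.7
```

Request:
jog_arm([
  {"slide": [0,0,0.6],"rotation": [0,0,0],"gripper": 1},
  {"slide": [0,0,0.6],"rotation": [0,0,0],"gripper": 1},
  {"slide": [0,0,0.6],"rotation": [0,0,0],"gripper": 1},
  {"slide": [0,0,0],"rotation": [0,0,0],"gripper": 1},
  {"slide": [0,0,0],"rotation": [0,0,0],"gripper": 1},
  {"slide": [0,0,-0.6],"rotation": [0,0,0],"gripper": 1},
  {"slide": [0,0,-0.6],"rotation": [0,0,0],"gripper": 1},
  {"slide": [0,0,-0.6],"rotation": [0,0,0],"gripper": 1},
  {"slide": [0,0,0],"rotation": [0,0,0],"gripper": 1},
  {"slide": [0,0,0],"rotation": [0,0,0],"gripper": 1},
])

```text
clock: 7.6
eef_pos: [608.5, 258.1, 174.6]
tool_rot: [3.139, 0.003, 2.905]
ft_force: [-7.1, -2.3, 30.7]
opening: 0.4
gripper_force: 15.2
```

Request:
jog_arm([
  {"slide": [0,0,0.6],"rotation": [0,0,0],"gripper": 1},
  {"slide": [0,0,0.6],"rotation": [0,0,0],"gripper": 1},
  {"slide": [0,0,0.6],"rotation": [0,0,0],"gripper": 1},
  {"slide": [0,0,0],"rotation": [0,0,0],"gripper": 1},
  {"slide": [0,0,0],"rotation": [0,0,0],"gripper": 1},
  {"slide": [0,0,-0.6],"rotation": [0,0,0],"gripper": 1},
  {"slide": [0,0,-0.6],"rotation": [0,0,0],"gripper": 1},
  {"slide": [0,0,-0.6],"rotation": [0,0,0],"gripper": 1},
  {"slide": [0,0,0],"rotation": [0,0,0],"gripper": 1},
  {"slide": [0,0,0],"rotation": [0,0,0],"gripper": 1},
])

```text
clock: 8.43
eef_pos: [608.3, 258.0, 174.6]
tool_rot: [3.139, 0.003, 2.904]
ft_force: [-7.4, -3.1, 32.2]
opening: 0.5
gripper_force: 15.9
```

Request:
jog_arm([
  {"slide": [0,0,0.6],"rotation": [0,0,0],"gripper": 1},
  {"slide": [0,0,0.6],"rotation": [0,0,0],"gripper": 1},
  {"slide": [0,0,0.6],"rotation": [0,0,0],"gripper": 1},
  {"slide": [0,0,0],"rotation": [0,0,0],"gripper": 1},
  {"slide": [0,0,0],"rotation": [0,0,0],"gripper": 1},
  {"slide": [0,0,-0.6],"rotation": [0,0,0],"gripper": 1},
  {"slide": [0,0,-0.6],"rotation": [0,0,0],"gripper": 1},
  {"slide": [0,0,-0.6],"rotation": [0,0,0],"gripper": 1},
  {"slide": [0,0,0],"rotation": [0,0,0],"gripper": 1},
  {"slide": [0,0,0],"rotation": [0,0,0],"gripper": 1},
])

```text
clock: 9.27
eef_pos: [608.3, 258.0, 174.6]
tool_rot: [3.139, 0.002, 2.904]
ft_force: [-6.6, -3.0, 32.6]
opening: 0.5
gripper_force: 16.2
```

Request:
jog_arm([
  {"slide": [0,0,0.6],"rotation": [0,0,0],"gripper": 1},
  {"slide": [0,0,0.6],"rotation": [0,0,0],"gripper": 1},
  {"slide": [0,0,0.6],"rotation": [0,0,0],"gripper": 1},
  {"slide": [0,0,0],"rotation": [0,0,0],"gripper": 1},
  {"slide": [0,0,0],"rotation": [0,0,0],"gripper": 1},
  {"slide": [0,0,-0.6],"rotation": [0,0,0],"gripper": 1},
  {"slide": [0,0,-0.6],"rotation": [0,0,0],"gripper": 1},
  {"slide": [0,0,-0.6],"rotation": [0,0,0],"gripper": 1},
  {"slide": [0,0,0],"rotation": [0,0,0],"gripper": 1},
  {"slide": [0,0,0],"rotation": [0,0,0],"gripper": 1},
])

```text
clock: 10.1
eef_pos: [608.2, 257.9, 174.6]
tool_rot: [3.139, 0.002, 2.905]
ft_force: [-6.5, -2.4, 33.1]
opening: 0.4
gripper_force: 16.3
```

Request:
jog_arm([
  {"slide": [0,0,0.6],"rotation": [0,0,0],"gripper": 1},
  {"slide": [0,0,0.6],"rotation": [0,0,0],"gripper": 1},
  {"slide": [0,0,0.6],"rotation": [0,0,0],"gripper": 1},
  {"slide": [0,0,0],"rotation": [0,0,0],"gripper": 1},
  {"slide": [0,0,0],"rotation": [0,0,0],"gripper": 1},
  {"slide": [0,0,-0.6],"rotation": [0,0,0],"gripper": 1},
  {"slide": [0,0,-0.6],"rotation": [0,0,0],"gripper": 1},
  {"slide": [0,0,-0.6],"rotation": [0,0,0],"gripper": 1},
  {"slide": [0,0,0],"rotation": [0,0,0],"gripper": 1},
  {"slide": [0,0,0],"rotation": [0,0,0],"gripper": 1},
])

```text
clock: 10.93
eef_pos: [608.2, 258.0, 174.6]
tool_rot: [3.139, 0.002, 2.905]
ft_force: [-7.6, -3.0, 32.2]
opening: 0.4
gripper_force: 16.4
```

Request:
jog_arm([
  {"slide": [0,0,0.8],"rotation": [0,0,0],"gripper": 1},
  {"slide": [0,0,0.8],"rotation": [0,0,0],"gripper": 1},
  {"slide": [0,0,0.8],"rotation": [0,0,0],"gripper": 1},
  {"slide": [0,0,0.8],"rotation": [0,0,0],"gripper": 1},
  {"slide": [0,0,0],"rotation": [0,0,0],"gripper": 1},
  {"slide": [0,0,0],"rotation": [0,0,0],"gripper": 1},
  {"slide": [0,0,0],"rotation": [0,0,0],"gripper": 1},
])

```text
clock: 11.52
eef_pos: [606.2, 257.2, 231.6]
tool_rot: [-3.139, -0.003, 2.905]
ft_force: [0.0, 0.7, 0.4]
opening: 0.8
gripper_force: 0.0
```

Run:
```python
from h import *
b=capture("side")
cv2.imwrite("pics/p3.png",cv2.resize(b["frame"][120:220,290:390],None,fx=6,fy=6,interpolation=cv2.INTER_CUBIC))
for z in(154,172): print(proj(b,[647,235.5,z]))
```

```text
(np.float64(354.27503242305056), np.float64(179.9915970383923))
(np.float64(354.52723771953595), np.float64(174.05893898959127))
```

View pics/p3.png

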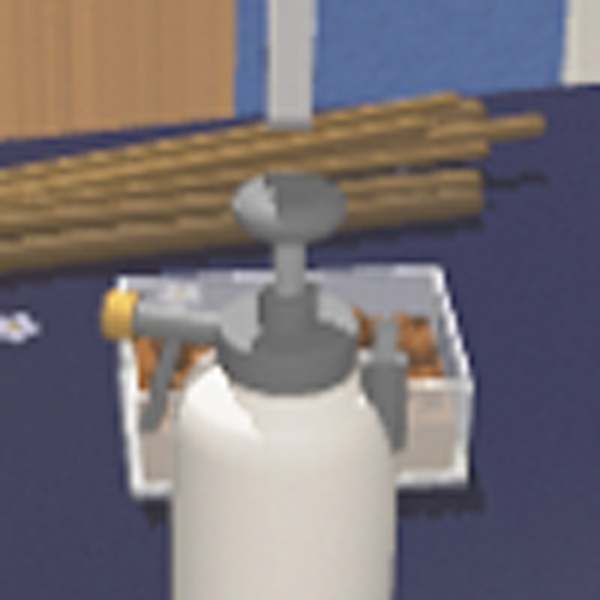

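The pin top is near (354.5,173.3), where 174 is predicted for fully out, and the knob is back up. Pumping past the stop is harmless, so I'll add two strokes for margin and then hand in.

Request:
jog_arm([
  {"slide": [0,0,-0.7],"rotation": [0,0,0],"gripper": 1},
  {"slide": [0,0,-0.7],"rotation": [0,0,0],"gripper": 1},
  {"slide": [0,0,-0.6],"rotation": [0,0,0],"gripper": 1},
  {"slide": [0,0,-0.6],"rotation": [0,0,0],"gripper": 1},
  {"slide": [0,0,-0.6],"rotation": [0,0,0],"gripper": 1},
  {"slide": [0,0,0],"rotation": [0,0,0],"gripper": 1},
  {"slide": [0,0,0],"rotation": [0,0,0],"gripper": 1},
])

```text
clock: 12.15
eef_pos: [608.2, 257.8, 174.8]
tool_rot: [3.139, 0.002, 2.904]
ft_force: [-7.5, -3.2, 29.5]
opening: 0.3
gripper_force: 15.0
```

Request:
jog_arm([
  {"slide": [0,0,0.6],"rotation": [0,0,0],"gripper": 1},
  {"slide": [0,0,0.6],"rotation": [0,0,0],"gripper": 1},
  {"slide": [0,0,0.6],"rotation": [0,0,0],"gripper": 1},
  {"slide": [0,0,0],"rotation": [0,0,0],"gripper": 1},
  {"slide": [0,0,0],"rotation": [0,0,0],"gripper": 1},
  {"slide": [0,0,-0.6],"rotation": [0,0,0],"gripper": 1},
  {"slide": [0,0,-0.6],"rotation": [0,0,0],"gripper": 1},
  {"slide": [0,0,-0.6],"rotation": [0,0,0],"gripper": 1},
  {"slide": [0,0,0],"rotation": [0,0,0],"gripper": 1},
  {"slide": [0,0,0],"rotation": [0,0,0],"gripper": 1},
])

```text
clock: 12.98
eef_pos: [608.6, 258.1, 174.6]
tool_rot: [3.139, 0.003, 2.905]
ft_force: [-6.8, -2.4, 31.3]
opening: 0.3
gripper_force: 15.1
```

Request:
jog_arm([
  {"slide": [0,0,0.8],"rotation": [0,0,0],"gripper": 1},
  {"slide": [0,0,0.8],"rotation": [0,0,0],"gripper": 1},
  {"slide": [0,0,0.8],"rotation": [0,0,0],"gripper": 1},
  {"slide": [0,0,0.8],"rotation": [0,0,0],"gripper": 1},
  {"slide": [0,0,0.8],"rotation": [0,0,0],"gripper": 1},
  {"slide": [0,0,0],"rotation": [0,0,0],"gripper": 1},
  {"slide": [0,0,0],"rotation": [0,0,0],"gripper": 1},
  {"slide": [0,0,0],"rotation": [0,0,0],"gripper": 1},
])

```text
clock: 13.65
eef_pos: [606.4, 257.3, 247.9]
tool_rot: [-3.14, -0.003, 2.905]
ft_force: [-0.5, -0.3, -0.8]
opening: 0.7
gripper_force: 0.0
```

Run:
```python
from h import *
print(get_obs()["ft_force"],get_obs()["eef_pos"]); print(ticket.finish_job())
```

```text
[-0.53144609 -0.2580285  -0.83662988] [606.36771738 257.30411712 247.87388751]
the job is handed in; nothing more can be done
None
```

I pumped the mister with nine full strokes and handed the job in at about 14 s. After seven strokes the picture showed the pin fully out and the mister in place, and the fingertip ended clear of the knob; the hand-in gave no verdict.

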